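# Clear the shot and present the ball exhibit to the camera

### The job

Clear the shot: nest the two empty blue cups that stand on the brown paper into the third blue cup on the bare bench, making one straight stack where that cup stands, and let go of it. Then pick up the yellow exhibit tray by its upright grip, with the steel ball loose in its pocket, and hold it up still and level in front of the camera lens: pocket end towards the glass, the pocket at the lens's height and centred on it, about 12 cm from the glass, and finish while still holding it there. The ball must stay in its pocket untouched, and do not bump the camera and its stand or shift the tube rack, the lens cap or the screwdriver.

Things in the scene. Friction and masses are not known exactly. Their poses are not given: they have to be found in the camera images.
- cup_a_mid (a point): Axis point half-way up (35 mm above the underside) a blue tapered open cup: 70 mm tall, rim 60 mm across, foot 36 mm, wall 2.5 mm, 45 g, inner floor 24 mm above the underside: a nested cup stands on it, 24 mm higher, with 1.5 mm side play. z is up. Starts on the brown paper, on its left (+y) half.
- cup_b_mid (a point): Axis point half-way up (35 mm above the underside) a blue tapered open cup: 70 mm tall, rim 60 mm across, foot 36 mm, wall 2.5 mm, 45 g, inner floor 24 mm above the underside: a nested cup stands on it, 24 mm higher, with 1.5 mm side play. z is up. Starts on the brown paper, on its right (-y) half. Either of these two may go in first.
- cup_c_mid (a point): Axis point half-way up (35 mm above the underside) a blue tapered open cup: 70 mm tall, rim 60 mm across, foot 36 mm, wall 2.5 mm, 45 g, inner floor 24 mm above the underside: a nested cup stands on it, 24 mm higher, with 1.5 mm side play. z is up. The third cup, on the white bench between robot and paper; the bottom of the stack.
- cup_a: the cup of point cup_a_mid; origin at the centre of its underside
- cup_b: the cup of point cup_b_mid; origin at the centre of its underside
- cup_c: the cup of point cup_c_mid; origin at the centre of its underside
- tray_grip (a point): point half-way up the upright grip of the yellow tray, 36 mm above the tray's underside. The grip is a plate 12 mm thick (along y) and 40 mm long (along x), from the tray's 7 mm floor up to 55 mm above the underside. x points level to the tray's pocket end, z up. Take it from above, fingers closing along y
- tray_pocket (a point): centre of the tray's round ball pocket at the height of the ball's centre: 12 mm above the tray's underside, 55 mm ahead of the grip point along x. The pocket is 30 mm across and 3 mm deep with a flat dark floor: the ball can roll 9 mm to any side in it, and hard starts, stops or tipping send it over the rim. x and z as for tray_grip
- tray: yellow tray, 120 mm long (x), 70 mm wide (y), floor 7 mm thick, edges raised to 11 mm at the sides and back, about 100 g; scale ticks along the pocket end. Origin at the centre of its underside, 20 mm ahead of the grip, 35 mm behind the pocket; x points to the pocket end, z up. Starts flat on the bench
- ball_center (a point): centre of the loose steel ball, 16 mm diameter, 17 g, lying in the tray's pocket; not to be touched
- lens (a point): centre of the front glass of the camera lens (level barrel, 63 mm diameter). x points from the glass back into the camera, z up: 120 mm in front of the glass is at x = -0.12. The camera is clamped to a bench stand on the robot's left (+y), looking across the bench to the right; lens 160 to 220 mm above the bench
- stand: bench stand with the camera, fixed: grey foot plate 150 by 130 mm, 25 mm column 310 mm tall 75 mm behind the origin, black camera body 128 mm wide before it, lens reaching 110 mm ahead (-x) of the origin. Origin on the bench under the camera body; the lens looks along -x. Not to be bumped
- paper: sheet of brown paper flat on the bench, 220 mm (x) by 340 mm (y), seen only, under 1 mm thick; origin at its centre
- tube_rack: yellow open rack 70 by 70 mm, 70 mm tall, with a blue-capped tube reaching 103 mm; origin at the centre of its underside; to be left alone
- lens_cap: black lens cap, disc 62 mm across, 8 mm thick, lying on the bench; origin at the centre of its underside; to be left alone
- screwdriver: red-handled screwdriver 190 mm long lying along the far edge of the paper, along its own x; to be left alone
- ball: the steel ball itself (its axes turn as it rolls; use ball_center)

How it is judged:
By the outcome, as a careful person would: the job done as asked, in the order asked, and still so for the second after the job is handed in, while the arm keeps its last pose, push and grip.
It also fails if it takes over 72 s, if anything falls off the work surface, if the arm or the gripper's body presses on something with over 40 N, if the wrist force passes 120 N, or if a joint passes its speed limit or range.

### The arm

A 6-joint arm with a two-finger parallel gripper is mounted at the origin on the work surface. World frame = base frame: x ahead of the robot, y to its left, z up, the work surface at z = 0. Lengths are in mm, angles in degrees, forces in N, time in s.
With the tool pointing down it reaches from about 300 to 850 mm from the base axis. Payload 4.2 kg.
Tool frame: the origin (TCP) lies where the fingers leave the gripper's body, on its centre line; the fingertips stand 78 mm ahead of it and the grasp point (between the pads) lies 60 mm ahead of it (tcp_to_tips is the distance from the TCP to the fingertips, in mm); x points along the fingers, y is the direction in which the jaws open and shut, and the axes are right-handed (so a half turn about x gives the same grasp; the last joint's range is limited). The gripper opens to 91 mm and grips with 3 to 60 N. Pads are 32 mm wide; open, the fingers measure 118 mm over their backs; the gripper's body (76 mm by 178 mm) begins 60 mm behind the grasp point.
Start: joints at [-70.302, 18.312, 89.639, -0, 72.044, -1.146], TCP at [204.603, -537.376, 292.276] pointing down, gripper open.
Joint ranges: [-177.97, 177.97], [-48.28, 115.42], [12.27, 149.76], [-77.06, 257.06], [2.81, 150.46], [-146.56, 146.56]. Speed limits (degrees/s): [147.25, 147.25, 180, 180, 180, 180].

### API

Orientations are given as a 3x3 rotation matrix whose columns are the frame's x, y, z axes.
In Python, from bench import get_state, read_camera, get_calibration, hand_in, tcp_to_tips gives the robot as it stands. The module is installed in compiled form; this text tells all that it offers.
- The arm moves only by the shell command python3 -m jog 'ROWS' [FORCE]. ROWS is a JSON object of lists of equal length, an entry for each row: "xyz": the shift along the tool's x, y, z in m, a list of three; "twist": the turn about the tool's x in rad; "jaw": the closure, from -1 (fully open) to 1 (shut), so that 0 is half open. In form: {"xyz": [[dx, dy, dz], ...], "twist": [twist, ...], "jaw": [jaw, ...]}. A call has 1 to 12 rows; each row is the pose to reach, as a shift and turn from the pose commanded when the call began, along the tool's axes at that moment; what a row does not reach only later rows make up. A row lasts 1/12 s, in which the tool goes at most 41.7 mm and 7.16 degrees, less where a joint would pass 70% of its speed; a pose out of reach is approached as far as the arm can. A call with a gripper value outside its range is refused whole. The fingers move at their own pace and stop on an object; FORCE is the grip in N (left out, the last holds). Time passes only in rows, so rows that repeat a pose let the fingers close. It gives the time, the measured TCP pose, the force and the opening at its end, in the units of the state.
- get_state(): the state, without advancing time (a new reading comes with each control period).
- read_camera(name): name is "scene" or "top" or "wrist"; returns (picture, depth): 384x512x3 uint8, blue, green, red; 384x512 float32, mm along the optical axis (not along the pixel's ray), 0 where there is no reading.
- get_calibration(name): a dict with "camera_matrix" (3x3 intrinsics, pixels), "rvec" (rotation vector, rad) and "tvec" (3), from world to camera coordinates, as OpenCV has them. Camera axes: x right, y down, z forward; pixel columns grow to the right and rows downward; lengths in mm; the calibration is good to about 2 mm. A picture is of the moment at which its call begins: read the wrist's pose just before it. get_calibration takes no time and is no camera call; for the wrist camera it gives the pose at the moment of the call.
- hand_in(): hands the job in, once; it reports no verdict.
The state is a dict: "time": time; "joint_positions": joint angles; "joint_velocities": joint speeds; "joint_efforts": joint torques, N m; "eef_pos": TCP position; "eef_rot": TCP orientation; "contact_force": force on the tool from outside, world axes, zero at the start; "torque": the same for the moment, N m; "gripper_width": opening from 0.0 (shut) to 1.0 (fully open).
Only numpy, scipy, OpenCV 4.12 (cv2) and the standard library are available. Lean on these libraries where they do the work, as an engineer would, in place of code of your own. Each camera call takes 0.05 s, during which the arm holds its last target. There are 200 camera calls.

## Working session

There is one attempt and no reset: what is moved stays moved. The work goes in short steps, Python scripts to look and compute and a shell command to move; the robot and the scene stay as the last step left them, time stands still between calls to the robot, and variables do not carry over. Pictures are saved under pics/ and viewed, about 8 in all and at most 12, crops included, and the job is handed in when it is done.

```bash
mkdir -p pics; cat > h.py <<'E'
import numpy as np, cv2
from bench import *
np.set_printoptions(precision=1,suppress=True)
def cal(n):
    c=get_calibration(n); R=cv2.Rodrigues(np.array(c["rvec"],float))[0]
    return np.array(c["camera_matrix"],float),R,np.array(c["tvec"],float).ravel()
def ray(c,u,v,z):
    K,R,t=c; o=-R.T@t; d=R.T@np.linalg.inv(K)@[u,v,1.]
    return o+d*(z-o[2])/d[2]
def cloud(c,dep):
    K,R,t=c; v,u=np.mgrid[:dep.shape[0],:dep.shape[1]]
    p=np.stack([(u-K[0,2])/K[0,0]*dep,(v-K[1,2])/K[1,1]*dep,dep],-1)
    return (p-t)@R
E
python3 - <<'E'
from h import *
for n in ["scene","top"]:
    p,d=read_camera(n); cv2.imwrite(f"pics/{n}0.png",p); np.save(n+"0.npy",d)
    c=cal(n); print(n,"cam at",-c[1].T@c[2]); print(c[1][2])
s=get_state(); print(s["eef_pos"],s["eef_rot"],s["time"],s["gripper_width"])
a=cv2.imread("pics/scene0.png");b=cv2.imread("pics/top0.png")
E
```

```text
scene cam at [ 878.  -457.6 1012.9]
[-0.3  0.5 -0.8]
top cam at [ 452.6   72.6 1057.3]
[ 0.2 -0.  -1. ]
[ 204.5 -537.1  291.5] [[-0.   0.4 -0.9]
 [ 0.  -0.9 -0.4]
 [-1.  -0.  -0. ]] 0.1 0.997872467853344
```

View pics/top0.png

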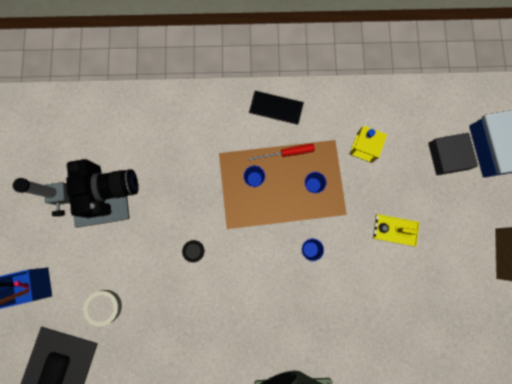

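View pics/scene0.png

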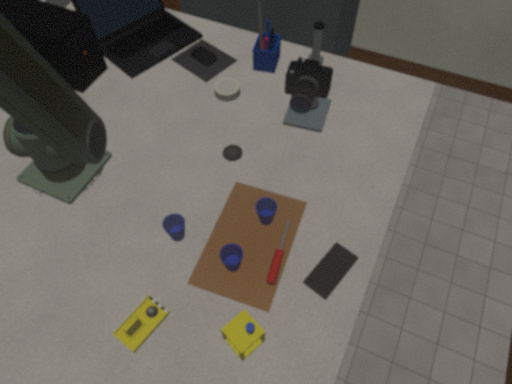

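The top view shows the lens looking right from about (130,182). The cups are at (254,176), (316,182) and (312,250), and the tray is at (397,230) with its pocket on the left at (383,228). The lens cap is at (193,251), the rack at (368,144) and the screwdriver at about (285,152). The scene view agrees.

```bash
python3 - <<'E'
from h import *
for n in ["top","scene"]:
    p=cv2.imread(f"pics/{n}0.png"); d=np.load(n+"0.npy"); c=cal(n); P=cloud(c,d)
    hsv=cv2.cvtColor(p,cv2.COLOR_BGR2HSV)
    for name,lo,hi in [("blue",(105,120,40),(130,255,255)),("yellow",(22,150,80),(35,255,255)),("red",(0,180,80),(8,255,255))]:
        m=cv2.inRange(hsv,lo,hi)
        if name=="yellow": m=cv2.morphologyEx(m,cv2.MORPH_CLOSE,np.ones((9,9)))
        for k in cv2.findContours(m,cv2.RETR_EXTERNAL,cv2.CHAIN_APPROX_NONE)[0]:
            if cv2.contourArea(k)<30: continue
            mm=np.zeros_like(m); cv2.drawContours(mm,[k],-1,255,-1)
            q=P[(mm>0)&(d>0)]
            if q[:,0].min()<150 or abs(q[:,1]).max()>450: continue
            r=q[q[:,2]>62] if name=="blue" else q
            e=cv2.minAreaRect(k)
            print(n,name,"px",np.array(e[0]),np.array(e[1]),"%.0f"%e[2],"zmax %.0f"%np.percentile(q[:,2],98),"rim bbox",r[:,:2].min(0) if len(r) else 0,r[:,:2].max(0) if len(r) else 0, "ray70" ,ray(c,*e[0],70)[:2],"ray9",ray(c,*e[0],9)[:2])
            if name=="yellow":
                for b in cv2.boxPoints(e): print("   corner",ray(c,*b,9)[:2])
    q=P[(d>0)&(P[...,2]>120)&(P[...,2]<330)&(P[...,0]>300)&(P[...,1]>100)]
    print(n,"cam pts",len(q), q.min(0),q.max(0))
    # lens front: low y part
    f=q[q[:,1]<q[:,1].min()+25]; print(f.min(0),f.max(0),np.median(f,0))
    dk=(hsv[...,2]<60)&(P[...,2]<20)&(P[...,2]>3)&(P[...,1]>0)&(P[...,1]<300)&(P[...,0]>250)&(P[...,0]<480)&(d>0)
    print("cap",np.median(P[dk],0),dk.sum())
E
python3 -c "
import cv2
a=cv2.imread('pics/top0.png')[205:255,360:435];b=cv2.imread('pics/scene0.png')[285:355,105:180]
c=cv2.imread('pics/top0.png')[150:230,60:150]; d=cv2.imread('pics/scene0.png')[50:135,275:345]
f=lambda i:cv2.resize(i,(390,290),interpolation=2)
cv2.imwrite('pics/crop.png',cv2.vconcat([cv2.hconcat([f(a),f(b)]),cv2.hconcat([f(c),f(d)])]))"
```

```text
top blue px [312.  249.5] [21. 20.] 90 zmax 70 rim bbox [409.3 -84.5] [463.2 -31.6] ray70 [436.1 -57.4] ray9 [435.1 -65.4]
top blue px [315. 182.] [20. 20.] 90 zmax 71 rim bbox [ 589.  -100.8] [640.5 -46.5] ray70 [613.1 -73.6] ray9 [623.  -82.7]
top blue px [253.8 175.8] [19.1 19.8] 45 zmax 71 rim bbox [607.2  61.5] [661.3 115.4] ray70 [634.2  89.1] ray9 [645.5  90.1]
top yellow px [396.8 230. ] [42.8 24.7] 10 zmax 56 rim bbox [ 439.6 -364. ] [ 528.1 -239.9] ray70 [ 480.4 -281.9] ray9 [ 482.1 -303.8]
   corner [ 461.  -237.4]
   corner [ 527.9 -254.6]
   corner [ 503.4 -370.6]
   corner [ 437.  -352.3]
top yellow px [368.  143.9] [28.4 31.6] 21 zmax 103 rim bbox [ 676.9 -274.3] [ 765.5 -184.3] ray70 [ 714.  -222.3] ray9 [ 730.2 -240.6]
   corner [ 702.7 -184.4]
   corner [ 789.8 -222.1]
   corner [ 758.  -297.2]
   corner [ 671.6 -258.7]
top red px [297.7 149.6] [ 8.7 33.4] 81 zmax 29 rim bbox [697.8 -86. ] [733.6  11.3] ray70 [702.8 -31.1] ray9 [718.3 -37.5]
top cam pts 4016 [330.1 366.8 120.5] [657.6 705.2 315.7]
[573.5 366.8 148.2] [638.  391.7 209.4] [601.9 375.3 195.8]
cap [440.
[... 325 characters left out ...]
box [628.2  58.6] [659.1  75.1] ray70 [642.6  70.1] ray9 [627.4 104.2]
scene yellow px [243.3 334.2] [35.6 33.6] 49 zmax 105 rim bbox [ 681.6 -276.1] [ 766.4 -190.2] ray70 [ 728.7 -237.7] ray9 [ 719.  -223.5]
   corner [ 664.4 -243.2]
   corner [ 694.9 -170.1]
   corner [ 773.2 -204. ]
   corner [ 741.6 -273.6]
scene yellow px [140.6 323.7] [26.2 50.2] 43 zmax 57 rim bbox [ 439.7 -365.5] [ 527.6 -244.3] ray70 [ 508.7 -315. ] ray9 [ 484.8 -305.7]
   corner [ 439.8 -351.5]
   corner [ 463.3 -240.8]
   corner [ 530.8 -258.9]
   corner [ 504.8 -366.1]
scene cam pts 2479 [327.7 362.6 121.4] [658.9 750.5 317.9]
[578.1 362.6 146.9] [638.7 387.4 210.9] [608.7 371.4 186.7]
cap [444.8 256.6  10.6] 130
```

View pics/crop.png

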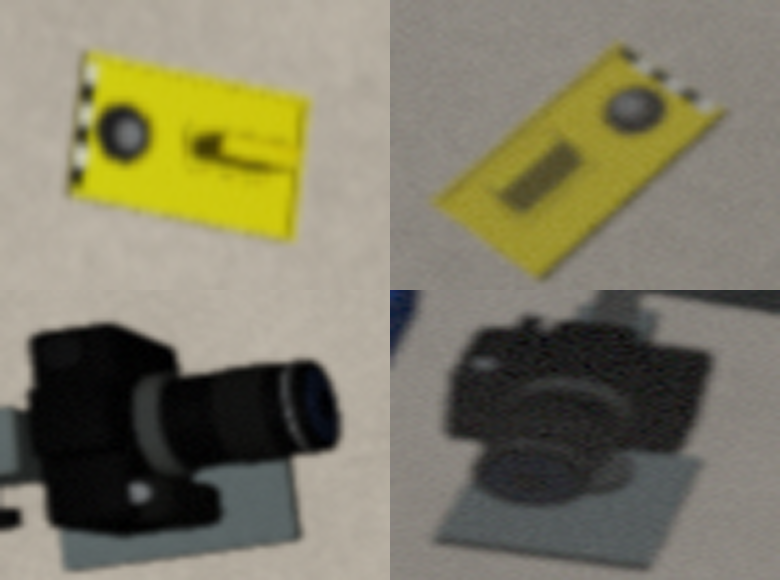

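Tray heading is about 77–78° and the cup positions are consistent. Next I'll find the lens axis and face, then move the tool above cup A.

```bash
python3 - <<'E'
from h import *
s=get_state(); r=s["eef_rot"]; print("az tool y",np.degrees(np.arctan2(r[1][1],r[0][1])))
allq=[]
for n in ["top","scene"]:
    p=cv2.imread(f"pics/{n}0.png"); d=np.load(n+"0.npy"); c=cal(n); P=cloud(c,d); hsv=cv2.cvtColor(p,cv2.COLOR_BGR2HSV)
    q=P[(d>0)&(P[...,2]>100)&(P[...,2]<260)&(P[...,0]>540)&(P[...,0]<680)&(P[...,1]>340)&(P[...,1]<460)]
    for y in range(360,460,10):
        k=q[(q[:,1]>=y)&(q[:,1]<y+10)]
        if len(k)>15: print(n,y,len(k),"x",np.percentile(k[:,0],[2,98]),"mid %.1f"%np.mean(np.percentile(k[:,0],[2,98])),"ztop %.1f zmin %.1f"%(np.percentile(k[:,2],97),np.percentile(k[:,2],3)))
    # foot plate: grey, on bench
    m=((P[...,2]>3)&(P[...,2]<25)&(P[...,0]>450)&(P[...,1]>330)&(P[...,1]<640)&(d>0)&(P[...,0]<720)).astype(np.uint8)
    for k in cv2.findContours(m,0,1)[0]:
        if cv2.contourArea(k)>60:
            e=cv2.minAreaRect(k); zz=np.median(P[m>0][:,2]); print("plate z %.0f"%zz, [ray(c,*b,zz)[:2] for b in cv2.boxPoints(e)])
E
sleep 0; echo
```

```text
az tool y -69.15458756680084
top 360 71 x [578.4 608.4] mid 593.4 ztop 200.1 zmin 159.6
top 370 191 x [577.2 634.3] mid 605.8 ztop 207.2 zmin 154.7
top 380 116 x [575.7 633.9] mid 604.8 ztop 207.9 zmin 180.1
top 390 131 x [573.3 633.8] mid 603.5 ztop 208.6 zmin 178.6
top 400 122 x [571.6 631.4] mid 601.5 ztop 209.6 zmin 181.8
top 410 114 x [571.4 630.8] mid 601.1 ztop 209.8 zmin 182.4
top 420 113 x [570.5 626.5] mid 598.5 ztop 207.2 zmin 178.4
top 430 209 x [541.1 624.3] mid 582.7 ztop 208.4 zmin 151.0
top 440 198 x [541.8 622.7] mid 582.2 ztop 213.6 zmin 169.9
top 450 269 x [543.4 626.7] mid 585.0 ztop 233.8 zmin 189.9
plate z 12 [array([573.9, 601.4]), array([597.9, 447. ]), array([531.8, 433.5]), array([508.4, 586.5])]
scene 360 119 x [579.5 617.7] mid 598.6 ztop 201.5 zmin 155.1
scene 370 197 x [581.8 636.9] mid 609.4 ztop 208.7 zmin 152.2
scene 380 56 x [578.8 636.8] mid 607.8 ztop 210.1 zmin 182.2
scene 390 73 x [576.4 636.2] mid 606.3 ztop 211.0 zmin 178.7
scene 400 57 x [575.9 635.3] mid 605.6 ztop 211.2 zmin 187.8
scene 410 45 x [583.2 634.1] mid 608.6 ztop 210.7 zmin 184.2
scene 420 48 x [573.6 632.2] mid 602.9 ztop 209.9 zmin 182.4
scene 430 171 x [540.6 629.1] mid 584.8 ztop 210.1 zmin 146.4
scene 440 139 x [542.8 628. ] mid 585.4 ztop 213.9 zmin 154.1
scene 450 211 x [543.7 631. ] mid 587.4 ztop 236.3 zmin 179.5
plate z 5 [array([442.2, 516.5]), array([648.7, 632.7]), array([730.7, 426.2]), array([541.6, 320.8])]
plate z 5 [array([451.6, 462.7]), array([458.6, 587.8]), array([513.7, 564.1]), array([504.5, 442.2])]
```

```bash
python3 -m jog '{"xyz":[[0,0,0]],"twist":[0],"jaw":[-1]}' 10
```

```text
time: 0.18
eef_pos: [204.5, -537.2, 291.7]
eef_rot: [[-0.0, 0.356, -0.935], [0.001, -0.935, -0.356], [-1.0, -0.001, -0.0]]
contact_force: [-0.8, -1.5, 0.6]
gripper_width: 0.996
```

```bash
python3 -m jog '{"xyz":[[0,-0.272,-0.394],[0,-0.272,-0.394],[0,-0.272,-0.394],[0,-0.272,-0.394],[0,-0.272,-0.394],[0,-0.272,-0.394],[0,-0.272,-0.394],[0,-0.272,-0.394],[0,-0.272,-0.394],[0,-0.272,-0.394],[0,-0.272,-0.394],[0,-0.272,-0.394]],"twist":[-1.207,-1.207,-1.207,-1.207,-1.207,-1.207,-1.207,-1.207,-1.207,-1.207,-1.207,-1.207],"jaw":[-1,-1,-1,-1,-1,-1,-1,-1,-1,-1,-1,-1]}' 10
```

```text
time: 1.18
eef_pos: [477.8, -139.5, 292.2]
eef_rot: [[0.001, 1.0, 0.003], [0.001, 0.003, -1.0], [-1.0, 0.001, -0.001]]
contact_force: [0.2, 0.6, 0.1]
gripper_width: 0.998
```

```bash
python3 -m jog '{"xyz":[[0,0.156,-0.229],[0,0.156,-0.229],[0,0.156,-0.229],[0,0.156,-0.229],[0,0.156,-0.229],[0,0.156,-0.229],[0,0.156,-0.229],[0,0.156,-0.229],[0,0.156,-0.229]],"twist":[0,0,0,0,0,0,0,0,0],"jaw":[-1,-1,-1,-1,-1,-1,-1,-1,-1]}' 10
python3 - <<'E'
from h import *
c=cal("wrist"); p,d=read_camera("wrist"); s=get_state(); cv2.imwrite("pics/w1.png",p); np.save("w1.npy",d)
print(s["eef_pos"], "cam",-c[1].T@c[2]); P=cloud(c,d)
m=cv2.inRange(cv2.cvtColor(p,cv2.COLOR_BGR2HSV),(105,120,40),(130,255,255))
for k in cv2.findContours(m,0,1)[0]:
    if cv2.contourArea(k)<200: continue
    mm=np.zeros_like(m); cv2.drawContours(mm,[k],-1,255,-1); q=P[(mm>0)&(d>0)&(P[...,2]>62)]
    print(cv2.boundingRect(k), "zmax",np.percentile(q[:,2],98) if len(q) else 0, "rim",q[:,:2].min(0),q[:,:2].max(0),(q[:,:2].min(0)+q[:,:2].max(0))/2)
E
```

```text
time: 1.93
eef_pos: [632.3, 87.3, 291.2]
eef_rot: [[-0.002, 1.0, 0.002], [-0.001, 0.002, -1.0], [-1.0, -0.002, 0.001]]
contact_force: [-0.2, -0.6, 0.2]
gripper_width: 0.999
[631.7  86.1 291.5] cam [633.6 161.1 383.6]
(222, 276, 45, 39) zmax 71.51999721959518 rim [586.6 -97.6] [642.9 111.7] [614.8   7.1]
(236, 157, 51, 50) zmax 71.2339551277467 rim [607.8  58.9] [664.8 117.4] [636.3  88.2]
```

View pics/w1.png

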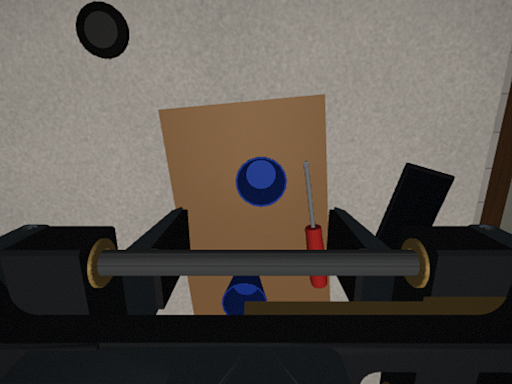

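Cup A is at (261,182) in the wrist view, 4 mm from the tool axis. I'll descend and grip at the rim, with the tips about 17 mm below it so they clear the outer cup when nesting.

```bash
python3 -m jog '{"xyz":[[0.03,0.003,-0.002],[0.07,0.003,-0.002],[0.11,0.003,-0.002],[0.14,0.003,-0.002],[0.16,0.003,-0.002],[0.16,0.003,-0.002],[0.16,0.003,-0.002],[0.16,0.003,-0.002],[0.16,0.003,-0.002],[0.16,0.003,-0.002],[0.16,0.003,-0.002],[0.16,0.003,-0.002]],"twist":[0,0,0,0,0,0,0,0,0,0,0,0],"jaw":[-1,-1,-1,-1,-1,-1,1,1,1,1,1,1]}' 12
python3 -m jog '{"xyz":[[0,0,0],[0,0,0],[0,0,0],[0,0,0]],"twist":[0,0,0,0],"jaw":[1,1,1,1]}' 12
```

```text
time: 2.98
eef_pos: [635.5, 88.1, 133.7]
eef_rot: [[0.002, 1.0, 0.0], [0.0, 0.0, -1.0], [-1.0, 0.002, -0.0]]
contact_force: [-0.5, -0.7, 4.5]
gripper_width: 0.642
time: 3.32
eef_pos: [635.5, 88.1, 133.6]
eef_rot: [[0.002, 1.0, 0.0], [0.0, 0.0, -1.0], [-1.0, 0.002, -0.0]]
contact_force: [-0.8, 0.1, 5.7]
gripper_width: 0.64
```

```bash
python3 -m jog '{"xyz":[[-0.005,0,0],[-0.015,0,0],[-0.03,0,0],[-0.05,0,0],[-0.07,0,0],[-0.09,0,0],[-0.105,0,0],[-0.115,0,0],[-0.12,0,0],[-0.12,0,0]],"twist":[0,0,0,0,0,0,0,0,0,0],"jaw":[1,1,1,1,1,1,1,1,1,1]}' 12
python3 -m jog '{"xyz":[[0,-0.008,0.006],[0,-0.025,0.018],[0,-0.047,0.034],[0,-0.072,0.053],[0,-0.097,0.071],[0,-0.122,0.09],[0,-0.147,0.108],[0,-0.17,0.125],[0,-0.187,0.137],[0,-0.196,0.144],[0,-0.199,0.146],[0,-0.199,0.146]],"twist":[0,0,0,0,0,0,0,0,0,0,0,0],"jaw":[1,1,1,1,1,1,1,1,1,1,1,1]}' 12
python3 - <<'E'
from h import *
c=cal("wrist"); p,d=read_camera("wrist"); s=get_state(); cv2.imwrite("pics/w2.png",p); np.save("w2.npy",d)
print(s["eef_pos"],s["contact_force"]); P=cloud(c,d)
m=cv2.inRange(cv2.cvtColor(p,cv2.COLOR_BGR2HSV),(105,120,40),(130,255,255))
for k in cv2.findContours(m,0,1)[0]:
    if cv2.contourArea(k)<200: continue
    mm=np.zeros_like(m); cv2.drawContours(mm,[k],-1,255,-1); q=P[(mm>0)&(d>0)]
    z=np.percentile(q[:,2],98); q=q[q[:,2]>z-7]
    print(cv2.boundingRect(k), "zmax",z, "rim",np.percentile(q[:,:2],1,axis=0),np.percentile(q[:,:2],99,axis=0))
p,d=read_camera("top"); c=cal("top"); P=cloud(c,d); cv2.imwrite("pics/t2.png",p)
E
```

```text
time: 4.15
eef_pos: [635.3, 88.1, 253.4]
eef_rot: [[0.002, 1.0, 0.0], [0.0, 0.0, -1.0], [-1.0, 0.002, -0.0]]
contact_force: [1.0, -0.5, -0.8]
gripper_width: 0.638
time: 5.15
eef_pos: [435.5, -58.3, 251.9]
eef_rot: [[-0.0, 1.0, -0.001], [0.0, -0.001, -1.0], [-1.0, -0.0, -0.0]]
contact_force: [0.2, -0.7, -0.8]
gripper_width: 0.64
[436.4 -57.9 252.1] [ 0.5 -0.3 -0.2]
(230, 275, 56, 9) zmax 189.3214960759079 rim [421.2 -86.8] [452. -78.]
(385, 177, 75, 56) zmax 70.65511257725215 rim [ 585.4 -101.5] [643.2 -44.9]
(210, 164, 97, 86) zmax 188.84390309339273 rim [407.7 -64.7] [465.9 -28.6]
```

View pics/w2.png

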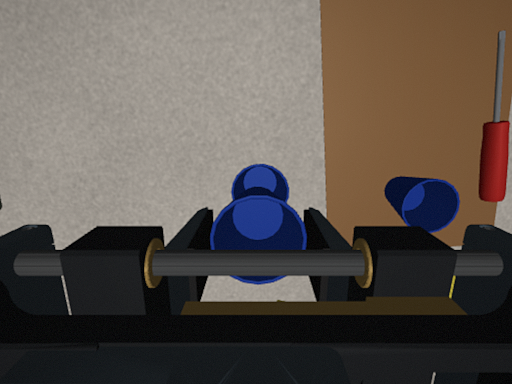

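Cup A is held upright, with its rim at (211–307, 195–285) and cup C behind it at (260,188). The rim is 63 mm below the TCP and centred over C, so I'll lower it.

```bash
python3 -m jog '{"xyz":[[0.01,0,0],[0.03,0,0],[0.05,0,0],[0.065,0,0],[0.076,0,0],[0.083,0,0],[0.087,0,0],[0.09,0,0],[0.093,0,0],[0.095,0,0],[0.095,0,0],[0.095,0,0]],"twist":[0,0,0,0,0,0,0,0,0,0,0,0],"jaw":[1,1,1,1,1,1,1,1,1,1,1,1]}' 12
```

```text
time: 6.25
eef_pos: [436.5, -58.1, 157.8]
eef_rot: [[0.002, 1.0, -0.0], [-0.0, -0.0, -1.0], [-1.0, 0.002, 0.0]]
contact_force: [0.2, -0.2, 0.7]
gripper_width: 0.642
```

```bash
python3 -m jog '{"xyz":[[0.001,0,0],[0.0015,0,0],[0.0015,0,0]],"twist":[0,0,0],"jaw":[1,1,1]}' 12
python3 -m jog '{"xyz":[[0,0,0],[0,0,0],[0,0,0],[0,0,0],[0,0,0],[-0.02,0,0],[-0.05,0,0],[-0.08,0,0],[-0.1,0,0],[-0.1,0,0]],"twist":[0,0,0,0,0,0,0,0,0,0],"jaw":[-1,-1,-1,-1,-1,-1,-1,-1,-1,-1]}' 12
python3 -m jog '{"xyz":[[0,0.03,0.003],[0,0.07,0.006],[0,0.11,0.009],[0,0.145,0.012],[0,0.17,0.014],[0,0.178,0.015],[0,0.178,0.015]],"twist":[0,0,0,0,0,0,0],"jaw":[-1,-1,-1,-1,-1,-1,-1]}' 12
python3 - <<'E'
from h import *
s=get_state(); print(s["eef_pos"])
p,d=read_camera("top"); c=cal("top"); P=cloud(c,d); cv2.imwrite("pics/t3.png",p)
m=(cv2.inRange(cv2.cvtColor(p,cv2.COLOR_BGR2HSV),(105,120,40),(130,255,255))>0)&(d>0)&(P[...,0]>380)&(P[...,0]<480)&(abs(P[...,1])<150)
q=P[m]; z=np.percentile(q[:,2],97); print("stack top",z); q=q[q[:,2]>z-6]; print(q.min(0),q.max(0))
E
```

```text
time: 6.5
eef_pos: [436.7, -58.2, 157.4]
eef_rot: [[0.002, 1.0, 0.0], [-0.001, 0.0, -1.0], [-1.0, 0.002, 0.001]]
contact_force: [-2.2, -0.2, 11.0]
gripper_width: 0.64
time: 7.33
eef_pos: [438.1, -58.3, 259.7]
eef_rot: [[0.009, 1.0, -0.0], [-0.001, -0.0, -1.0], [-1.0, 0.009, 0.001]]
contact_force: [1.0, 0.1, -0.1]
gripper_width: 0.995
time: 7.92
eef_pos: [615.0, -73.1, 253.7]
eef_rot: [[-0.002, 1.0, 0.0], [0.0, 0.0, -1.0], [-1.0, -0.002, -0.0]]
contact_force: [0.1, 0.0, -1.0]
gripper_width: 0.999
[615.  -73.1 253.7]
stack top 566.5654625923999
[433.   -1.8 561. ] [450.1   7.1 585.9]
```

```bash
python3 -m jog '{"xyz":[[0.03,0,0],[0.06,0,0],[0.09,0,0],[0.11,0,0],[0.122,0,0],[0.122,0,0],[0.122,0,0],[0.122,0,0],[0.122,0,0],[0.122,0,0],[0.122,0,0],[0.122,0,0]],"twist":[0,0,0,0,0,0,0,0,0,0,0,0],"jaw":[-1,-1,-1,-1,-1,-1,1,1,1,1,1,1]}' 12
python3 -m jog '{"xyz":[[0,0,0],[0,0,0],[0,0,0],[0,0,0],[-0.005,0,0],[-0.02,0,0],[-0.045,0,0],[-0.075,0,0],[-0.105,0,0],[-0.13,0,0],[-0.14,0,0],[-0.14,0,0]],"twist":[0,0,0,0,0,0,0,0,0,0,0,0],"jaw":[1,1,1,1,1,1,1,1,1,1,1,1]}' 12
python3 -m jog '{"xyz":[[0,-0.007,-0.001],[0,-0.022,-0.002],[0,-0.042,-0.004],[0,-0.064,-0.006],[0,-0.088,-0.008],[0,-0.112,-0.01],[0,-0.136,-0.012],[0,-0.156,-0.013],[0,-0.17,-0.015],[0,-0.177,-0.015],[0,-0.178,-0.015],[0,-0.178,-0.015]],"twist":[0,0,0,0,0,0,0,0,0,0,0,0],"jaw":[1,1,1,1,1,1,1,1,1,1,1,1]}' 12
python3 - <<'E'
from h import *
c=cal("wrist"); p,d=read_camera("wrist"); s=get_state(); cv2.imwrite("pics/w3.png",p)
print(s["eef_pos"],s["contact_force"],s["gripper_width"]); P=cloud(c,d)
m=cv2.inRange(cv2.cvtColor(p,cv2.COLOR_BGR2HSV),(105,120,40),(130,255,255))
B=(m>0)&(d>0)
for lo,hi in [(85,100),(150,300)]:
    q=P[B&(P[...,2]>lo)&(P[...,2]<hi)]; z=np.percentile(q[:,2],98); q=q[q[:,2]>z-5]; print(len(q),"z %.1f"%z,q.min(0),q.max(0))
E
```

```text
time: 8.97
eef_pos: [614.2, -73.0, 134.6]
eef_rot: [[0.001, 1.0, 0.0], [-0.0, 0.0, -1.0], [-1.0, 0.001, 0.0]]
contact_force: [-0.7, -0.1, 1.9]
gripper_width: 0.635
time: 9.97
eef_pos: [615.0, -73.1, 276.3]
eef_rot: [[0.005, 1.0, 0.0], [-0.001, 0.0, -1.0], [-1.0, 0.005, 0.001]]
contact_force: [-0.3, -0.2, -0.0]
gripper_width: 0.633
time: 10.97
eef_pos: [435.7, -58.0, 272.9]
eef_rot: [[-0.001, 1.0, -0.0], [0.0, -0.0, -1.0], [-1.0, -0.001, -0.0]]
contact_force: [-0.5, -0.7, 0.3]
gripper_width: 0.632
[436.4 -58.1 273.1] [-0.8 -0.8 -1.4] 0.6311930253049081
268 z 95.3 [408.4 -68.9  90.4] [466.3 -29.5  96.5]
1044 z 209.0 [407.6 -88.2 204. ] [465.9 -29.5 289.7]
```

View pics/w3.png

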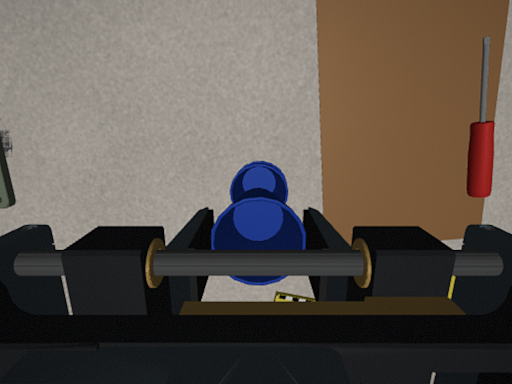

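The first cup is nested with its rim at z≈95, centred at x 437. Cup B's rim is at about z 209, directly above it, so I'll lower it.

```bash
python3 -m jog '{"xyz":[[0.01,0,0],[0.03,0,0],[0.05,0,0],[0.063,0,0],[0.073,0,0],[0.08,0,0],[0.084,0,0],[0.087,0,0],[0.089,0,0],[0.09,0,0],[0.091,0,0],[0.091,0,0]],"twist":[0,0,0,0,0,0,0,0,0,0,0,0],"jaw":[1,1,1,1,1,1,1,1,1,1,1,1]}' 12
python3 -m jog '{"xyz":[[0.001,0,0],[0.001,0,0],[0.001,0,0]],"twist":[0,0,0],"jaw":[1,1,1]}' 12
```

```text
time: 12.02
eef_pos: [436.2, -58.0, 183.0]
eef_rot: [[0.001, 1.0, -0.0], [-0.0, -0.0, -1.0], [-1.0, 0.001, 0.0]]
contact_force: [0.2, 1.4, -0.3]
gripper_width: 0.634
time: 12.27
eef_pos: [436.4, -58.0, 182.6]
eef_rot: [[0.002, 1.0, 0.0], [-0.0, 0.0, -1.0], [-1.0, 0.002, 0.0]]
contact_force: [-1.5, 0.5, 5.1]
gripper_width: 0.634
```

```bash
python3 -m jog '{"xyz":[[0,0,0],[0,0,0],[0,0,0],[0,0,0],[0,0,0],[-0.02,0,0],[-0.05,0,0],[-0.08,0,0],[-0.1,0,0],[-0.1,0,0]],"twist":[0,0,0,0,0,0,0,0,0,0],"jaw":[-1,-1,-1,-1,-1,-1,-1,-1,-1,-1]}' 12
python3 -m jog '{"xyz":[[0,0.003,0.015],[0,0.008,0.045],[0,0.014,0.085],[0,0.02,0.125],[0,0.027,0.165],[0,0.034,0.205],[0,0.039,0.235],[0,0.042,0.255],[0,0.043,0.264],[0,0.043,0.264],[0,0.043,0.264]],"twist":[0.1,0.218,0.218,0.218,0.218,0.218,0.218,0.218,0.218,0.218,0.218],"jaw":[-1,-1,-1,-1,-1,-1,-1,-1,-1,-1,-1]}' 12
python3 - <<'E'
from h import *
p,d=read_camera("top"); c=cal("top"); P=cloud(c,d); cv2.imwrite("pics/t4.png",p)
m=(cv2.inRange(cv2.cvtColor(p,cv2.COLOR_BGR2HSV),(105,120,40),(130,255,255))>0)&(d>0)&(P[...,0]>380)&(P[...,0]<480)&(abs(P[...,1])<150)&(P[...,2]<200)
q=P[m]
if len(q): z=np.percentile(q[:,2],97); q=q[q[:,2]>z-6]; print("stack top",z,q.min(0),q.max(0))
c=cal("wrist"); p,d=read_camera("wrist"); s=get_state(); cv2.imwrite("pics/w4.png",p); np.save("w4.npy",d)
print(s["eef_pos"],s["eef_rot"]); P=cloud(c,d); hsv=cv2.cvtColor(p,cv2.COLOR_BGR2HSV)
y=(hsv[...,0]>20)&(hsv[...,0]<36)&(hsv[...,1]>140)&(d>0)&(np.hypot(P[...,0]-483,P[...,1]+303)<90)
for lo,hi in [(4,16),(48,62)]:
    q=P[y&(P[...,2]>lo)&(P[...,2]<hi)][:,:2].astype(np.float32)
    if len(q)>10: e=cv2.minAreaRect(q); print(lo,len(q),e)
E
```

```text
time: 13.1
eef_pos: [438.1, -58.3, 285.9]
eef_rot: [[0.009, 1.0, -0.0], [-0.001, -0.0, -1.0], [-1.0, 0.009, 0.001]]
contact_force: [0.7, 0.3, 0.2]
gripper_width: 0.995
time: 14.02
eef_pos: [478.6, -321.2, 280.9]
eef_rot: [[-0.002, 0.976, -0.217], [0.002, -0.217, -0.976], [-1.0, -0.002, -0.001]]
contact_force: [0.8, 0.2, -0.9]
gripper_width: 0.999
stack top 119.08209680690126 [408.8 -85.7 113.2] [462.6 -28.1 122.8]
[ 478.8 -320.5  281.5] [[-0.   1.  -0.2]
 [ 0.  -0.2 -1. ]
 [-1.  -0.  -0. ]]
4 3741 ((484.8472595214844, -301.71759033203125), (118.47369384765625, 68.68389892578125), 77.85848236083984)
48 325 ((480.2019348144531, -321.1678771972656), (38.6998291015625, 10.775650024414062), 77.43595123291016)
```

View pics/w4.png

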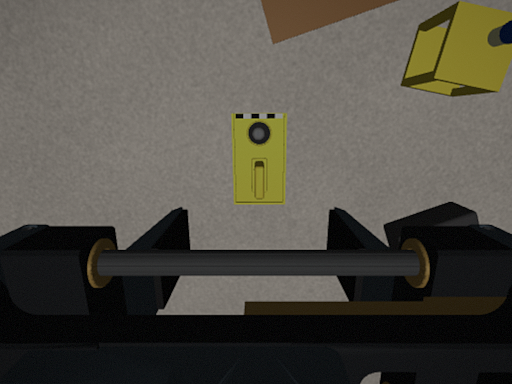

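The stack stands at 119 mm with three cups nested, as expected. The tray's ball (259,132) and grip (260,180) line up with the tool.

```bash
python3 -m jog '{"xyz":[[0.03,0.001,0],[0.06,0.001,0],[0.09,0.001,0],[0.12,0.001,0],[0.145,0.001,0],[0.165,0.001,0],[0.178,0.001,0],[0.184,0.001,0],[0.184,0.001,0],[0.184,0.001,0],[0.184,0.001,0],[0.184,0.001,0]],"twist":[0,0,0,0,0,0,0,0,0,0,0,0],"jaw":[-1,-1,-1,-1,-1,-1,-1,-1,0,0.3,0.45,0.5]}' 15
python3 -m jog '{"xyz":[[0,0,0],[0,0,0],[0,0,0],[0,0,0],[0,0,0],[0,0,0],[0,0,0],[0,0,0],[0,0,0],[0,0,0]],"twist":[0,0,0,0,0,0,0,0,0,0],"jaw":[0.55,0.6,0.64,0.67,0.7,0.72,0.75,0.8,1,1]}' 15
python3 - <<'E'
from h import *
A=[]
for n in ["top","scene"]:
    d=np.load(n+"0.npy"); c=cal(n); P=cloud(c,d)
    q=P[(d>0)&(P[...,2]>140)&(P[...,2]<215)&(P[...,0]>560)&(P[...,0]<650)&(P[...,1]>355)&(P[...,1]<455)]
    a=np.radians(98.3); X=np.array([np.cos(a),np.sin(a)]); Y=np.array([-X[1],X[0]])
    l=q[:,:2]@X; t=q[:,:2]@Y
    print(n,"front range",np.percentile(l,[1,5,20]))
    h=np.histogram(l,np.arange(260,330,2)); print(h[0],h[1][0])
    for z in range(145,210,10):
        k=(abs(q[:,2]-z)<5)&(q[:,1]<400)
        if k.sum()>5: print(z,"xy minl",np.percentile(l[k],10).round(1),"t",np.percentile(t[k],[3,97]))
E
```

```text
time: 15.12
eef_pos: [480.6, -322.4, 99.1]
eef_rot: [[0.002, 0.976, -0.216], [-0.002, -0.216, -0.976], [-1.0, 0.002, 0.001]]
contact_force: [0.5, -0.3, 0.1]
gripper_width: 0.739
time: 15.95
eef_pos: [479.9, -322.2, 97.7]
eef_rot: [[-0.0, 0.976, -0.216], [-0.0, -0.216, -0.976], [-1.0, -0.0, 0.0]]
contact_force: [0.1, -0.0, 0.2]
gripper_width: 0.133
top front range [278.2 278.8 287.1]
[  0   0   0   0   0   0   0   0   8 118  51  22  27  23  28  20  22  24
  22  21  31  29  25  25  21  25  26  20  24  27  26  19  26  16] 260
155 xy minl 278.8 t [-671.4 -631.5]
165 xy minl 278.3 t [-679.5 -625.5]
175 xy minl 278.2 t [-684. -624.]
185 xy minl 278.6 t [-684.9 -624.7]
195 xy minl 278.8 t [-681.2 -628.4]
205 xy minl 281.6 t [-672.8 -636.4]
scene front range [275.8 277.  279.2]
[  0   0   0   0   0   0   0  13  77 124  54  25  15   9  10   9  10  16
  10  12  19  15  18   6  12  15   9  12  10   9  12  10   9   7] 260
155 xy minl 277.1 t [-674.6 -636. ]
165 xy minl 277.3 t [-684.  -629.9]
175 xy minl 276.8 t [-686.7 -626.4]
185 xy minl 276.6 t [-686.4 -626.3]
195 xy minl 276.7 t [-683.9 -629.6]
205 xy minl 279.6 t [-675.8 -636.4]
```

The grip plate is held at 12.1 mm. Next I'll fit the lens face properly.

```bash
python3 - <<'E'
from h import *
from scipy.optimize import least_squares
for n in ["top","scene"]:
    d=np.load(n+"0.npy"); c=cal(n); P=cloud(c,d)
    a=np.radians(98.3); X=np.array([np.cos(a),np.sin(a)]); 
    L=P[...,:2]@X
    q=P[(d>0)&(P[...,2]>140)&(P[...,2]<215)&(P[...,0]>560)&(P[...,0]<650)&(L<290)&(L>270)]
    f=least_squares(lambda v:q[:,:2]@[np.cos(v[0]),np.sin(v[0])]-v[1],[a,278],loss="soft_l1",f_scale=.5).x
    print(n,"face heading",np.degrees(f[0]),"dist",f[1])
    # barrel side surface: cylinder fit radius 31.5
    b=P[(d>0)&(P[...,2]>150)&(P[...,2]<215)&(P[...,0]>560)&(P[...,0]<650)&(L<325)&(L>283)]
    def res(v):
        Y=np.array([-np.sin(v[0]),np.cos(v[0])]); return np.hypot(b[:,:2]@Y-v[1],b[:,2]-v[2])-v[3]
    g=least_squares(res,[a,-655,180,31.5],loss="soft_l1",f_scale=.5).x; print("barrel heading",np.degrees(g[0]),g[1:],len(b))
    for h in (g[0],f[0]):
        X2=np.array([np.cos(h),np.sin(h)]);Y2=np.array([-X2[1],X2[0]])
        # axis in xy ∩ face
        Yg=np.array([-np.sin(g[0]),np.cos(g[0])]); Xf=np.array([np.cos(f[0]),np.sin(f[0])])
    print("glass centre",np.linalg.solve(np.array([Yg,Xf]),[g[1],f[1]]),g[2])
E
```

```text
top face heading 96.84044018343336 dist 296.9646311312396
barrel heading 98.52909677944729 [-657.   175.8   31.4] 509
glass centre [608.6 372.1] 175.775403831705
scene face heading 97.7909550506638 dist 285.03393834148306
barrel heading 96.53182304567525 [-646.3  177.9   31.2] 251
glass centre [608.1 370.9] 177.9346891939065
```

```bash
python3 -m jog '{"xyz":[[-0.0005,0,0],[-0.002,0,0],[-0.005,0,0],[-0.009,0,0],[-0.014,0,0],[-0.02,0,0],[-0.026,0,0],[-0.032,0,0],[-0.037,0,0],[-0.04,0,0],[-0.042,0,0],[-0.042,0,0]],"twist":[0,0,0,0,0,0,0,0,0,0,0,0],"jaw":[1,1,1,1,1,1,1,1,1,1,1,1]}' 20
python3 - <<'E'
from h import *
c=cal("wrist"); p,d=read_camera("wrist"); s=get_state(); cv2.imwrite("pics/w5.png",p)
P=cloud(c,d); hsv=cv2.cvtColor(p,cv2.COLOR_BGR2HSV); print(s["eef_pos"],s["contact_force"],s["gripper_width"])
y=(hsv[...,0]>20)&(hsv[...,0]<36)&(hsv[...,1]>140)&(d>0)&(np.hypot(P[...,0]-483,P[...,1]+303)<90)
q=P[y&(P[...,2]>40)&(P[...,2]<62)]; A=np.c_[q[:,:2]-[484.,-302.],np.ones(len(q))]; print("plane",np.linalg.lstsq(A,q[:,2],rcond=None)[0]*[1000,1000,1], len(q))
E
```

```text
time: 16.95
eef_pos: [480.2, -322.3, 140.3]
eef_rot: [[0.001, 0.976, -0.216], [-0.001, -0.216, -0.976], [-1.0, 0.001, 0.0]]
contact_force: [-0.2, -0.6, -1.3]
gripper_width: 0.135
[ 480.  -322.2  139.9] [ 0.   0.4 -0.5] 0.13336408003016487
plane [ 1.1 -9.5 50.4] 9277
```

View pics/w5.png

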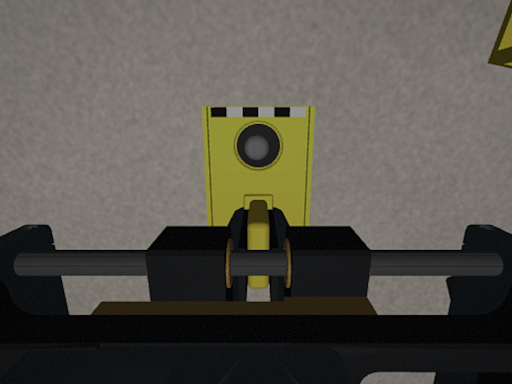

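The tray hangs level with the ball central in its pocket (258,147). The lens centre is about (608, 371.5, 178), looking back along a heading of about 97.6°. I'll lift and then carry smoothly.

```bash
python3 -m jog '{"xyz":[[-0.001,0,0],[-0.003,0,0],[-0.006,0,0],[-0.01,0,0],[-0.015,0,0],[-0.021,0,0],[-0.028,0,0],[-0.036,0,0],[-0.045,0,0],[-0.055,0,0],[-0.065,0,0],[-0.075,0,0]],"twist":[0,0,0,0,0,0,0,0,0,0,0,0],"jaw":[1,1,1,1,1,1,1,1,1,1,1,1]}' 20
python3 -m jog '{"xyz":[[-0.01,0,0],[-0.02,0,0],[-0.028,0,0],[-0.035,0,0],[-0.041,0,0],[-0.045,0,0],[-0.048,0,0],[-0.049,0,0],[-0.049,0,0],[-0.049,0,0],[-0.049,0,0]],"twist":[0,0,0,0,0,0,0,0,0,0,0],"jaw":[1,1,1,1,1,1,1,1,1,1,1]}' 20
python3 -m jog '{"xyz":[[0,0,-0.001],[0,0.0002,-0.003],[0,0.0005,-0.007],[0,0.0009,-0.013],[0,0.0014,-0.021],[0,0.002,-0.031],[0,0.0028,-0.043],[0,0.0037,-0.057],[0,0.0048,-0.073],[0,0.006,-0.091],[0,0.0073,-0.111],[0,0.0086,-0.131]],"twist":[0,0,0,0,0,0,0,0,0,0,0,0],"jaw":[1,1,1,1,1,1,1,1,1,1,1,1]}' 20
python3 -m jog '{"xyz":[[0,0.0013,-0.02],[0,0.0026,-0.04],[0,0.0039,-0.06],[0,0.0053,-0.08],[0,0.0066,-0.1],[0,0.0079,-0.12],[0,0.0092,-0.14],[0,0.0105,-0.16],[0,0.0118,-0.18],[0,0.0131,-0.2],[0,0.0145,-0.22],[0,0.0158,-0.24]],"twist":[0,0,0,0,0,0,0,0,0,0,0,0],"jaw":[1,1,1,1,1,1,1,1,1,1,1,1]}' 20
python3 -m jog '{"xyz":[[0,0.0013,-0.02],[0,0.0026,-0.04],[0,0.0039,-0.059],[0,0.0051,-0.077],[0,0.0062,-0.094],[0,0.0072,-0.109],[0,0.008,-0.122],[0,0.0087,-0.133],[0,0.0093,-0.142],[0,0.0099,-0.15],[0,0.0103,-0.157],[0,0.0106,-0.162]],"twist":[0,0,0,0,0,0,0,0,0,0,0,0],"jaw":[1,1,1,1,1,1,1,1,1,1,1,1]}' 20
python3 -m jog '{"xyz":[[0,0.0002,-0.0035],[0,0.0003,-0.0055],[0,0.0004,-0.0065],[0,0.0005,-0.0072],[0,0.0005,-0.0072],[0,0.0005,-0.0072]],"twist":[0,0,0,0,0,0],"jaw":[1,1,1,1,1,1]}' 20
```

```text
time: 18.0
eef_pos: [480.1, -322.2, 216.1]
eef_rot: [[0.001, 0.976, -0.216], [-0.0, -0.216, -0.976], [-1.0, 0.001, 0.0]]
contact_force: [-0.3, 0.3, -0.8]
gripper_width: 0.13
time: 18.92
eef_pos: [479.9, -322.1, 263.3]
eef_rot: [[-0.001, 0.976, -0.216], [0.0, -0.216, -0.976], [-1.0, -0.001, -0.0]]
contact_force: [-0.4, 0.2, -1.6]
gripper_width: 0.128
time: 19.92
eef_pos: [517.0, -194.1, 263.8]
eef_rot: [[0.0, 0.976, -0.216], [0.0, -0.216, -0.976], [-1.0, 0.0, -0.0]]
contact_force: [0.4, 0.1, -1.0]
gripper_width: 0.127
time: 20.92
eef_pos: [583.9, 37.1, 263.8]
eef_rot: [[-0.0, 0.977, -0.215], [0.0, -0.215, -0.977], [-1.0, -0.0, -0.0]]
contact_force: [0.2, -1.0, -1.3]
gripper_width: 0.128
time: 21.92
eef_pos: [629.7, 191.1, 263.7]
eef_rot: [[-0.0, 0.976, -0.216], [-0.0, -0.216, -0.976], [-1.0, -0.0, 0.0]]
contact_force: [0.2, 0.2, -0.5]
gripper_width: 0.131
time: 22.42
eef_pos: [631.5, 197.3, 263.8]
eef_rot: [[0.0, 0.976, -0.217], [-0.0, -0.217, -0.976], [-1.0, 0.0, 0.0]]
contact_force: [0.1, -0.2, -0.8]
gripper_width: 0.131
```

Next I'll twist by −0.351 rad gently and take a look.

```bash
python3 -m jog '{"xyz":[[0,0,0],[0,0,0],[0,0,0],[0,0,0],[0,0,0],[0,0,0],[0,0,0],[0,0,0],[0,0,0],[0,0,0],[0,0,0],[0,0,0]],"twist":[-0.01,-0.03,-0.06,-0.1,-0.145,-0.19,-0.235,-0.275,-0.31,-0.335,-0.347,-0.351],"jaw":[1,1,1,1,1,1,1,1,1,1,1,1]}' 20
python3 -m jog '{"xyz":[[0,0,0],[0,0,0],[0,0,0]],"twist":[0,0,0],"jaw":[1,1,1]}' 20
python3 - <<'E'
from h import *
s=get_state(); print(s["eef_pos"],np.array(s["eef_rot"])*100)
for n in ["wrist","scene","top"]:
    c=cal(n); p,d=read_camera(n); cv2.imwrite(f"pics/{n}6.png",p); np.save(n+"6.npy",d); P=cloud(c,d); hsv=cv2.cvtColor(p,cv2.COLOR_BGR2HSV)
    y=(hsv[...,0]>20)&(hsv[...,0]<36)&(hsv[...,1]>120)&(d>0)&(P[...,2]>150)&(P[...,2]<186)&(np.hypot(P[...,0]-628,P[...,1]-218)<110)
    q=P[y]
    if len(q)>20:
        e=cv2.minAreaRect(q[:,:2].astype(np.float32)); print(n,len(q),e,"z",np.percentile(q[:,2],[5,50,95]))
    k=(P[...,2]>165)&(P[...,2]<195)&(d>0)&(np.hypot(P[...,0]-624,P[...,1]-252.6)<17)&(hsv[...,1]<90)
    if k.sum(): print("ball/pocket",k.sum(),np.median(P[k],0),P[k].min(0),P[k].max(0))
    l=P[(d>0)&(P[...,2]>140)&(P[...,2]<215)&(P[...,0]>560)&(P[...,0]<650)&(P[...,1]>340)&(P[...,1]<390)]
    if len(l)>20: print("lens pts",len(l),l.min(0),l.max(0))
a=cv2.imread("pics/wrist6.png"); b=cv2.imread("pics/scene6.png")[50:250,180:380]; b=cv2.resize(b,(384,384))
t=cv2.imread("pics/top6.png")
cv2.imwrite("pics/m6.png",cv2.resize(cv2.hconcat([a,b]),(800,343)))
E
```

```text
time: 23.42
eef_pos: [631.5, 197.5, 263.7]
eef_rot: [[0.0, 0.991, 0.133], [-0.0, 0.133, -0.991], [-1.0, -0.0, 0.0]]
contact_force: [0.9, 0.5, -1.3]
gripper_width: 0.128
time: 23.67
eef_pos: [631.5, 197.5, 263.7]
eef_rot: [[0.0, 0.991, 0.132], [-0.0, 0.132, -0.991], [-1.0, 0.0, 0.0]]
contact_force: [-0.2, -0.1, -1.0]
gripper_width: 0.129
[631.5 197.5 263.7] [[   0.    99.1   13.2]
 [  -0.    13.2  -99.1]
 [-100.     0.     0. ]]
wrist 9420 ((627.3261108398438, 237.1007080078125), (70.31507873535156, 79.85969543457031), 7.605400562286377) z [171.8 173.2 177.4]
ball/pocket 1392 [625.3 253.5 171. ] [611.5 238.5 168.7] [639.5 266.6 187.7]
scene 488 ((629.9489135742188, 212.21005249023438), (68.12344360351562, 111.95390319824219), 7.889488220214844) z [172.4 175.4 180.1]
lens pts 173 [595.1 366.  158.2] [638.5 389.4 209.9]
top 107 ((624.4401245117188, 229.24557495117188), (68.36131286621094, 93.92225646972656), 6.267248630523682) z [170.2 173.6 178.3]
lens pts 366 [573.5 367.3 157.8] [637.6 390.  210.6]
```

View pics/m6.png

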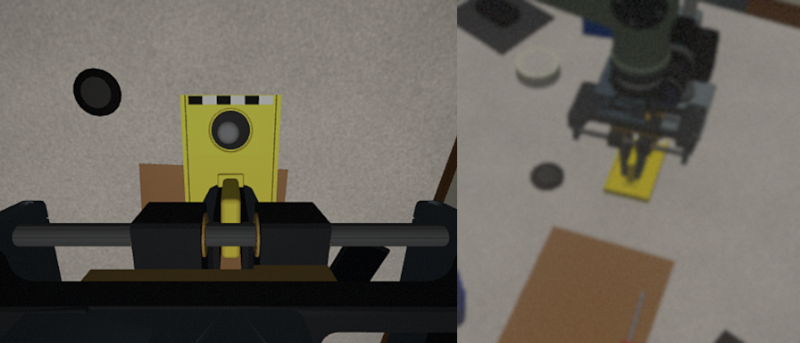

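The wrist view shows the ball in the pocket (230,130), and the tray is aligned to the lens. I'll check how level the tray is and the lens centre more closely.

```bash
python3 - <<'E'
from h import *
p=cv2.imread("pics/wrist6.png"); d=np.load("wrist6.npy"); c=cal("wrist"); P=cloud(c,d)
a=np.radians(97.6); X=np.array([np.cos(a),np.sin(a)]);Y=np.array([-X[1],X[0]])
u=(P[...,:2]-[625.3,253.5])@X; v=(P[...,:2]-[625.3,253.5])@Y
k=(d>0)&(u>-30)&(u<24)&(abs(v)<27)&(np.hypot(u,v)>19)&(P[...,2]>160)&(P[...,2]<185)
s=np.linalg.lstsq(np.c_[u[k],v[k],np.ones(k.sum())],P[...,2][k],rcond=None)[0]
print("pitch,roll deg",np.degrees(s[:2]),"floor z",s[2],k.sum())
r=(d>0)&(np.hypot(u,v)<17)&(P[...,2]>174)&(P[...,2]<190); print("ball pts uv",np.median(u[r]),np.median(v[r]),P[...,2][r].max(),r.sum())
# pocket circle: dark pixels, ellipse in wrist image
g=cv2.cvtColor(p,cv2.COLOR_BGR2HSV); m=((g[...,1]<100)&(np.hypot(u,v)<25)&(d>0)&(abs(u)<22)).astype(np.uint8)*255
ks=max(cv2.findContours(m,0,1)[0],key=cv2.contourArea); (cx,cy),rad=cv2.minEnclosingCircle(ks); print("pocket",ray(c,cx,cy,s[2]),rad)
for n in ["top","scene"]:
    d=np.load(n+"0.npy"); c=cal(n); P=cloud(c,d); L=P[...,:2]@X
    q=(d>0)&(P[...,2]>140)&(P[...,2]<215)&(P[...,0]>560)&(P[...,0]<650)&(P[...,1]<400)
    l0=np.percentile(L[q],12); q&=L<l0+3.5
    f=np.c_[P[q][:,:2]@Y,P[q][:,2]].astype(np.float32); (t,z),R=cv2.minEnclosingCircle(f); m=np.percentile(f,[1,99],axis=0).mean(0)
    print(n,len(f),"face l %.1f"%np.median(L[q]),"circ",t,z,R,"mid",m,"xy",np.median(L[q])*X+t*Y)
E
```

```text
pitch,roll deg [0.2 0. ] floor z 173.19552817832331 4120
ball pts uv -1.1861192725178336 1.7124745662150127 187.7250004392394 517
pocket [625.5 253.2 173.2] 21.471010208129883
top 182 face l 287.3 circ -651.1272583007812 178.0482940673828 31.023218154907227 mid [-650.9  178.2] xy [607.4 370.8]
scene 240 face l 286.5 circ -651.5125122070312 179.80914306640625 31.328908920288086 mid [-653.5  179.1] xy [607.9 370.1]
```

Level within 0.2°. The pocket is 119 mm from the glass, about 2 mm off to the side and 0.5 mm low, so I'll make a small slow trim.

```bash
python3 -m jog '{"xyz":[[0,-0.0003,0.0001],[-0.0002,-0.0008,0.0003],[-0.0003,-0.0013,0.0006],[-0.0005,-0.0017,0.0008],[-0.0005,-0.002,0.001],[-0.0005,-0.002,0.001],[-0.0005,-0.002,0.001],[-0.0005,-0.002,0.001],[-0.0005,-0.002,0.001],[-0.0005,-0.002,0.001],[-0.0005,-0.002,0.001],[-0.0005,-0.002,0.001]],"twist":[0,0,0,0,0,0,0,0,0,0,0,0],"jaw":[1,1,1,1,1,1,1,1,1,1,1,1]}' 20
python3 -m jog '{"xyz":[[0,0,0],[0,0,0],[0,0,0],[0,0,0],[0,0,0],[0,0,0],[0,0,0],[0,0,0],[0,0,0],[0,0,0]],"twist":[0,0,0,0,0,0,0,0,0,0],"jaw":[1,1,1,1,1,1,1,1,1,1]}' 20
python3 - <<'E'
from h import *
a=np.radians(97.6); X=np.array([np.cos(a),np.sin(a)]);Y=np.array([-X[1],X[0]])
c=cal("wrist"); p,d=read_camera("wrist"); P=cloud(c,d); w=np.array([623.4,252.2])
u=(P[...,:2]-w)@X; v=(P[...,:2]-w)@Y; r=(d>0)&(np.hypot(u,v)<17)&(P[...,2]>175)&(P[...,2]<192)
print("ball",P[r][:,:2].mean(0),P[r][:,2].max(),r.sum())
p,d=read_camera("top"); cv2.imwrite("pics/t7.png",p)
E
```

```text
time: 24.82
eef_pos: [629.7, 196.3, 264.2]
eef_rot: [[-0.0, 0.991, 0.133], [-0.0, 0.133, -0.991], [-1.0, -0.0, 0.0]]
contact_force: [0.2, -0.5, -1.2]
gripper_width: 0.131
time: 25.65
eef_pos: [629.7, 196.3, 264.2]
eef_rot: [[0.0, 0.991, 0.133], [-0.0, 0.133, -0.991], [-1.0, 0.0, 0.0]]
contact_force: [0.6, -0.1, -1.1]
gripper_width: 0.129
ball [621.9 250.6] 187.70302009754516 502
```

View pics/t7.png

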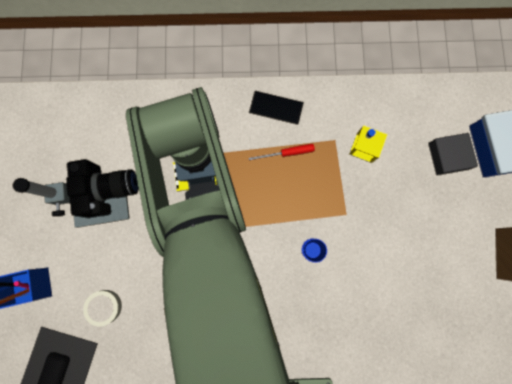

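The top view shows the stack standing at (314,250), with the rack, screwdriver and stand where they began. The forearm passes high above the lens cap and no contact force shows, so I'll hand in.

```bash
python3 -c "from bench import hand_in; print(hand_in())"
```

```text
the job is handed in; nothing more can be done
None
```

I stacked cups A and B into cup C where it stood and let go. I then lifted the tray by its grip and handed in at about 25.7 s, still holding it in front of the lens.

- **Stack:** its top measured 119 mm, against 118 mm expected. It was still standing in the last top view.
- **Tray hold:** the tray was level within about 0.2° before a final 2 mm trim. From that measurement plus the trim, the pocket should be about 120 mm from the glass and within about 2 mm of its centre and height. I did not measure the pocket's position again after the trim.
- **Ball:** it was still in the pocket after the trim, about 2 mm off centre.
- **Other objects:** the rack, screwdriver and camera stand looked unmoved in the last top view. The arm hid the lens cap there, but the wrist camera saw it lying on the bench shortly before. The wrist force was near zero while holding the tray.

**Disagreements:** the estimates of the lens centre height ranged from 176 to 180 mm, and those of its heading from 96.5° to 98.5°. I used 178.8 mm and 97.6°.

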